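# Slide the sample cup under the purge nozzle and hold the purge valve at its third click

## Task

Slide the carrier with the steel cup along its rail, to the robot's left, until it clicks into the next station with the cup under the nozzle. Then take the bar knob on the valve block and turn it clockwise by three clicks from rest, not on to the fourth, and keep it gripped there: the knob is sprung and turns back if let go, so finish while still holding it at the third stop. Leave the valve alone until the cup is in place, and leave everything else on the bench where it is.

Things in the scene. Friction and masses are not known exactly. Their poses are not given: they have to be found in the camera images.
- rail: Fixed aluminium rail, 340 mm long, 60 wide, 18 high, along its own y axis. Origin: centre of its underside, on the table. z up; +y is the direction to push the carrier (roughly the robot's left); -x is the robot's side. On the +x side stand two 36 mm high detent housings and, at y = +10 mm, the nozzle's pipe (10 mm thick): up at x = +85 mm to z = 150 mm, then across to x = 0.
- carrier (a joint): Travel of the carrier along the rail's +y, m: 0 loading end, 0.215 far end stop. Friction 1.5 N. A sprung detent clicks and catches it (about 6 N to enter or leave, pulls in within 5 mm) at 0.120, the station under the nozzle; another at 0.200, the station beyond. Starts between 0 and 0.06, with no detent there.
- handle_grip (a point): Grip point of the carrier's handle: upright square aluminium post, 14 x 14 mm, top 85 mm above the table, on a black tongue (top at 31 mm) on the robot's side of the carrier, 75 mm from the cup's axis. The point is on the post's axis, 62 mm above the table. Axes as the rail's. The carrier is a black 70 x 70 x 12 mm plate with a steel cup fixed on it.
- cup_mouth (a point): Centre of the mouth of the steel cup fixed to the carrier (52 mm diameter, 50 mm tall, mouth 81 mm above the table).
- nozzle_tip (a point): Lower end of the brass purge nozzle, 112 mm above the table, fixed to the rail over the purge station: the cup is in place when its mouth is straight below.
- knob_bar: Bar grip of the black selector knob on the valve block: 44 mm long, 14 thick, 37 tall. Origin: on the upright turning axis, 82 mm above the table, 14 mm below the bar's top, 23 mm above its foot on a 48 mm disc. x along the bar, y across its thickness, z up. A pointer at the disc's -x edge shows the setting on six engraved marks, the first being rest. Turns clockwise from above.
- valve_block: Fixed aluminium valve block that carries the knob, 110 x 110 mm, 50 mm high. Origin: centre of its underside, under the knob's axis; z up. The knob's pointer rests towards its -x side (the robot's).
- selector (a joint): Knob angle, rad, growing clockwise; starts at 0, rest (hard stop). Clicks every 0.419: 0.419, 0.838, 1.257 (third), 1.676, 2.094. A spring returns it when let go: 0.12 N m at rest, 0.25 at the third stop. Each click is a ripple of 0.09 N m more and less: resistance peaks about 0.1 rad past a stop and dips about 0.1 rad before the next.
- parts_dish: White ceramic dish, 70 mm wide, 16 high, beside the valve block; leave alone. Origin: centre of underside, as for the five below.
- spanner: Steel spanner lying flat, 130 mm long, on the other side of the valve block; leave alone.
- mixer_lid: Steel mixer lid with an orange seal, 68 mm diameter, 50 high, behind the rail; leave alone.
- solvent_jar: Amber jar, 56 mm diameter, 110 high, behind the rail; leave alone.
- scraper_cup: Steel cup, 60 mm diameter, 70 high, with a scraper standing in it (to 132 mm), to the left; leave alone.
- weight: Brass weight with a knob, 44 mm diameter, 55 high, to the right; leave alone.
Things that resemble listed ones, but are neither listed nor needed, are in the scene too. Leave any blue, pink or red look-alike of the valve_block alone.

How it is judged:
By the outcome, as a careful person would: the job done as asked, in the order asked, and still so for the second after the job is handed in, while the arm keeps its last pose, push and grip.
It also fails if it takes over 58 s, if anything falls off the work surface, if the arm or the gripper's body presses on something with over 40 N, if the wrist force passes 120 N, or if a joint passes its speed limit or range.

## Robot

A 6-joint arm with a two-finger parallel gripper is mounted at the origin on the work surface. World frame = base frame: x ahead of the robot, y to its left, z up, the work surface at z = 0. Lengths are in mm, angles in rad, forces in N, time in s.
With the tool pointing down it reaches from about 350 to 975 mm from the base axis. Payload 7.1 kg.
Tool frame: the origin (TCP) lies at the centre of the arm's flange, where the gripper is bolted on; the fingertips stand 182 mm ahead of it and the grasp point (between the pads) lies 163 mm ahead of it; z points along the fingers, y is the line along which they close (so a half turn about z gives the same grasp; the last joint's range is limited). The gripper opens to 88 mm and grips with 3 to 60 N. Pads are 20 mm wide; open, the fingers measure 115 mm over their backs; the gripper's body (75 mm by 178 mm) begins 61 mm behind the grasp point.
Start: joints at [1.196, 0.423, 1.63, -0, 1.089, -0.019], TCP at [217.681, 585.851, 404.675] pointing down, gripper open.
Joint ranges: [-3, 3], [-0.9, 2.11], [0.09, 2.58], [-1.31, 4.45], [0.11, 2.69], [-2.54, 2.54]. Speed limits (rad/s): [2.39, 2.39, 3.01, 3.14, 3.14, 3.14].

## Interface

Orientations are given as a rotation vector (axis times angle).
In Python, from workcell import readout, get_image, ctrl gives the robot as it stands.
- The arm moves only by the tool step_arm, never from a script. Its argument "targets" is a list that holds one entry, the list of rows, each a list of 7 numbers: the shift along the world's x, y, z as a fraction of full scale, then the turn, a rotation vector about the world's x, y, z as a fraction of full scale, then the opening, from 0 (shut) to 1 (fully open). In form: [[[dx, dy, dz, wx, wy, wz, claw], ...]]. A call has exactly 5 rows; each row shifts and turns the commanded pose from where the row before left it; what a row does not reach is not made up. Full scale, the value 1, is 0.05 m for a shift and 4 degrees for a turn. A row lasts 1/8 s, in which the tool goes at most 62.5 mm and 10.7 degrees, less where a joint would pass 70% of its speed; a pose out of reach is approached as far as the arm can. A call with a number of a shift or a turn outside -1 to 1 is refused whole. A call with a gripper value outside its range is refused whole. The fingers move at their own pace and stop on an object; the grip force is fixed at half the most. Time passes only in rows, so rows that do not move let the fingers close, or fill a call up. It gives the time, the measured TCP pose, the force, the opening and the grip force at its end, in the units of the state.
- readout.get_obs(): the state, without advancing time (a new reading comes with each control period).
- get_image(name): name is "scene" or "top" or "wrist"; returns a dict with "pixels" (480x640x3 uint8, red, green, blue), "intrinsics" (3x3 intrinsics, pixels), "extrinsics" (4x4, takes a point from world to camera coordinates). Camera axes: x right, y down, z forward; pixel columns grow to the right and rows downward; lengths in mm; the calibration is good to about 2 mm. The wrist camera is an equidistant fisheye: a pixel r from the principal point sees the ray r / f radians off the axis. A picture is of the moment at which its call begins. There is no depth.
- ctrl.close_job(): hands the job in; it is judged then, once.
The state is a dict: "t": time; "qpos": joint angles; "qvel": joint speeds; "joint_torque": joint torques, N m; "ee_pos": TCP position; "orientation": TCP orientation; "ft_force": force on the tool from outside, world axes, zero at the start; "moment": the same for the moment, N m; "width": finger opening in mm; "grasp_force": force on a finger pad.
Only numpy, scipy, OpenCV 4.12 (cv2) and the standard library are available. Lean on these libraries where they do the work, as an engineer would, in place of code of your own. Each camera call takes 0.05 s, during which the arm holds its last target. There are 200 camera calls.

## Working session

There is one attempt and no reset: what is moved stays moved. The work goes in short steps, Python scripts to look and compute and a tool call to move; the robot and the scene stay as the last step left them, time stands still between calls to the robot, and variables do not carry over. Pictures are saved under pics/ and viewed, at most 10 in all, crops included, and the job is handed in when it is done.

Besides the shell and the picture viewer there is one more tool, called after "Request:" by a JSON object that holds its "op" and its "data", one argument or row to a line. step_arm: Moves the arm, as the interface text tells. Shift numbers are shares of 0.05 m and turn numbers shares of 4 degrees, none past 1 either way. Its arguments: {"type":"object","properties":{"targets":{"type":"array"}},"required":["targets"]}

```bash
mkdir -p pics; ls
cat > h.py <<'E'
import numpy as np, cv2
from workcell import readout, get_image, ctrl
def snap(n,f):
    d=get_image(n); cv2.imwrite(f'pics/{f}.png',d['pixels'][:,:,::-1]); np.savez(f'pics/{f}.npz',**{k:np.array(v) for k,v in d.items()}); return d
def load(f): return np.load(f'pics/{f}.npz')
def ray(d,u,v,fish=False):
    K=d['intrinsics'];E=d['extrinsics'];R=E[:3,:3];t=E[:3,3]
    x=(u-K[0,2])/K[0,0];y=(v-K[1,2])/K[1,1]
    if fish:
        r=np.hypot(x,y)+1e-12; c=np.array([x/r*np.sin(r),y/r*np.sin(r),np.cos(r)])
    else: c=np.array([x,y,1.])
    return -R.T@t, R.T@c
def onz(d,u,v,z,fish=False):
    o,r=ray(d,u,v,fish); return o+r*(z-o[2])/r[2]
def proj(d,p):
    K=d['intrinsics'];E=d['extrinsics'];c=E[:3,:3]@np.array(p,float)+E[:3,3]; q=K@c; return q[:2]/q[2]
E
python3 - <<'E'
from h import *
a=snap('top','top0');b=snap('scene','scene0')
for d in(a,b): print(d['intrinsics'],d['extrinsics'])
o=readout.get_obs();print(o)
E
```

```text
pics
[[479.71006327   0.         322.08993033]
 [  0.         479.71006327 241.73040597]
 [  0.           0.           1.        ]] [[-6.31090673e-03 -9.99943827e-01 -8.51557968e-03  3.66017590e+01]
 [-9.84974860e-01  7.68568089e-03 -1.72526679e-01  5.41516900e+02]
 [ 1.72582436e-01  7.29883212e-03 -9.84968035e-01  1.17699465e+03]
 [ 0.00000000e+00  0.00000000e+00  0.00000000e+00  1.00000000e+00]]
[[552.13954473   0.         314.03660844]
 [  0.         552.13954473 230.88616384]
 [  0.           0.           1.        ]] [[ 4.03820765e-01  9.14832781e-01 -3.12614044e-03 -2.53202949e+02]
 [ 4.89972365e-01 -2.19164270e-01 -8.43738173e-01 -1.77653065e+02]
 [-7.72564478e-01  3.39187272e-01 -5.36745864e-01  1.79068926e+03]
 [ 0.00000000e+00  0.00000000e+00  0.00000000e+00  1.00000000e+00]]
{'t': 0.1, 'qpos': array([ 1.19603780e+00,  4.23757863e-01,  1.63057575e+00,  2.54723219e-05,
        1.08860941e+00, -1.89944274e-02]), 'qvel': array([-0.00098326, -0.00199387, -0.00280064, -0.00033768,  0.00023543,
        0.00106252]), 'joint_torque': array([ 1.27166699e-03, -5.45617640e+01, -2.74325502e+01,  6.46108529e-02,
        1.88563275e-02, -6.68428726e-06]), 'ee_pos': array([217.57365998, 585.65042643, 403.9982252 ]), 'orientation': array([-5.55858012e-01, -3.09173469e+00,  2.07305912e-03]), 'ft_force': array([ 0.63441056, -0.4415974 , -0.53952298]), 'moment': array([-0.0232229 ,  0.03319004,  0.03038351]), 'grasp_force': 0.0, 'width': 87.80269645482737}
```

View pics/top0.png

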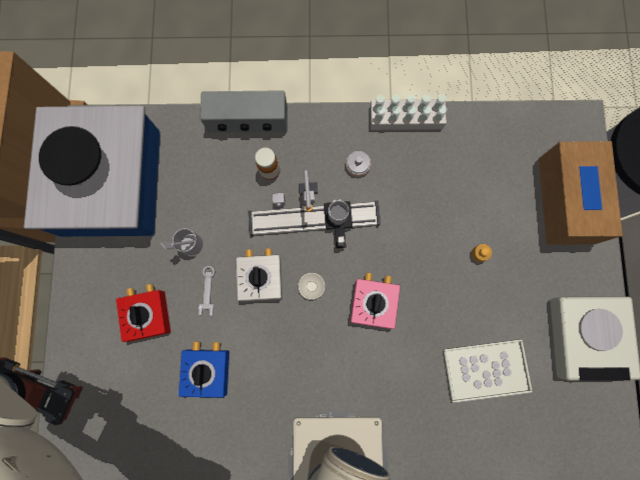

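View pics/scene0.png

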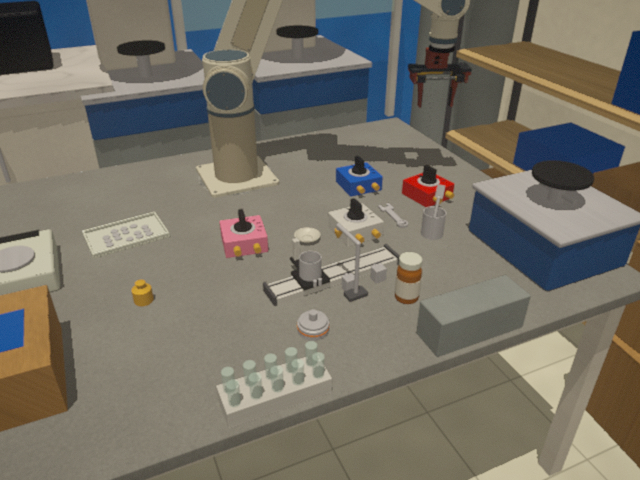

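The top view shows four similar valve blocks: red (143,315), blue (204,373), pink (376,303) and aluminium (258,278). The aluminium one fits, because it is uncoloured and sits between the dish (311,286) and the spanner (207,290). The carrier and cup are at (339,212) and the handle at (340,240). I'll confirm this in an enlarged crop.

Run:
```python
from h import *
d=load('top0');im=d['pixels'][:,:,::-1]
c=cv2.resize(im[165:310,225:390],None,fx=4.8,fy=4.1,interpolation=cv2.INTER_CUBIC) if 0 else cv2.resize(im[165:310,225:390],None,fx=4,fy=4,interpolation=cv2.INTER_CUBIC)
cv2.imwrite('pics/crop0.png',c)
```

```text
(no output)
```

View pics/crop0.png

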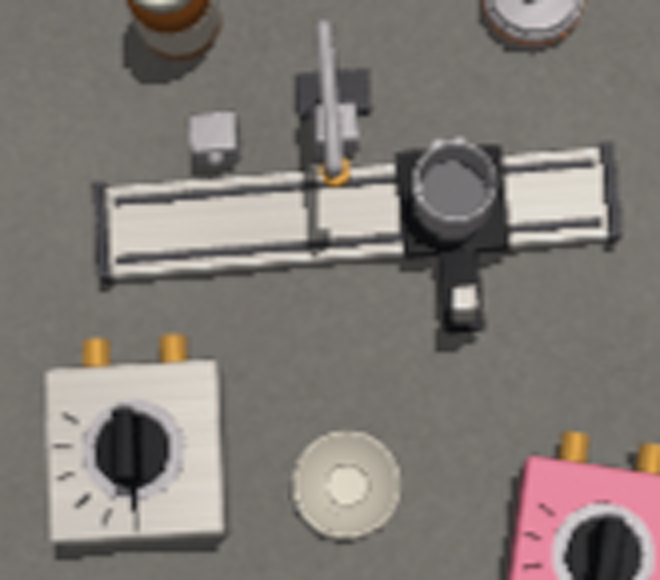

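The crop confirms the aluminium block, with its knob at crop (130,448) and its pointer at the first mark, towards the robot. The handle top is at crop (465,298), the cup mouth at (455,186) and the nozzle at (335,174).

Run:
```python
from h import *
d=load('top0')
P=lambda x,y,z: onz(d,225+(x+.5)/4-.5,165+(y+.5)/4-.5,z)
rc=[P(100,184,18),P(105,283,18),P(614,240,18),P(608,148,18)]
print('rail',np.round(rc),np.mean(rc,0)); 
ax=(rc[0]+rc[1]-rc[2]-rc[3])/2; print(np.linalg.norm(ax),ax/np.linalg.norm(ax)); ax/=np.linalg.norm(ax)
print(np.degrees(np.arctan2(-ax[0],ax[1])))
h=P(465,298,85);c=P(455,186,81);n=P(335,174,112)
print('handle',h,'cup',c,'noz',n,'hc',np.linalg.norm((h-c)[:2]),'travel left',(n-c)@ax)
bc=[P(*q,50) for q in[(47,372),(216,362),(224,535),(52,543)]]
print('block',np.mean(bc,0),[np.linalg.norm(bc[i]-bc[i-1]) for i in range(4)])
e=(bc[1]-bc[0]+bc[2]-bc[3]);print('yaw',np.degrees(np.arctan2(-e[0],e[1]*1))) ; print(e)
print('knob', P(128,448,73),P(122,408,96),P(132,486,96),'pointer tip',P(136,528,50),'dish',P(347,485,16))
```

```text
rail [[ 632.  224.   18.]
 [ 565.  220.   18.]
 [ 591. -115.   18.]
 [ 654. -112.   18.]] [610.56455896  54.32361728  18.        ]
336.2282103279589 [-0.07103855  0.99747357  0.        ]
4.073640315165568
handle [541.3225759  -14.00513575  85.        ] cup [613.44397604  -8.79960889  81.        ] noz [614.1055012   65.31620637 112.        ] hc 72.30901650993687 travel left 73.88157309693801
block [450.63307442 193.81900611  50.        ] [np.float64(107.9242318030778), np.float64(107.28804472820386), np.float64(109.29173786174462), np.float64(107.46883350191864)]
yaw -177.376117284563
[   9.83123937 -214.52738162    0.        ]
knob [451.0451618  194.77090879  73.        ] [473.08081432 195.50858891  96.        ] [425.69995285 188.62757041  96.        ] pointer tip [403.25128472 192.2338747   50.        ] dish [431.95594206  61.3557037   16.        ]
```

Request:
{"op": "step_arm", "data": {
  "targets": [
    [[0.46,-0.85,0,0,0,0.45,1],[0.46,-0.85,0,0,0,0.45,1],[0.46,-0.85,0,0,0,0.45,1],[0.46,-0.85,0,0,0,0.45,1],[0.46,-0.85,0,0,0,0.45,1]]
  ]
}}

```text
t: 0.72
ee_pos: [333.1, 371.9, 404.5]
orientation: [-0.31, -3.126, 0.001]
ft_force: [0.0, -0.1, 0.2]
width: 87.7
grasp_force: 0.0
```

Request:
{"op": "step_arm", "data": {
  "targets": [
    [[0.46,-0.85,0,0,0,0.45,1],[0.46,-0.85,0,0,0,0.45,1],[0.46,-0.85,0,0,0,0.45,1],[0.46,-0.85,0,0,0,0.45,1],[0.46,-0.85,0,0,0,0.45,1]]
  ]
}}

```text
t: 1.35
ee_pos: [448.1, 159.3, 404.6]
orientation: [-0.064, -3.141, -0.0]
ft_force: [0.6, -0.2, -0.1]
width: 88.0
grasp_force: 0.0
```

Request:
{"op": "step_arm", "data": {
  "targets": [
    [[0.46,-0.85,0,0,0,0.4,1],[0.46,-0.85,0,0,0,0.4,1],[0.46,-0.85,0,0,0,0.4,1],[0.46,-0.85,0,0,0,0.4,1],[0,0,0,0,0,0,1]]
  ]
}}

```text
t: 1.98
ee_pos: [540.7, -11.5, 404.4]
orientation: [-0.104, 3.14, -0.001]
ft_force: [-0.8, 0.6, -0.4]
width: 87.8
grasp_force: 0.0
```

Run:
```python
from h import *
d=snap('wrist','w1');print(d['intrinsics'])
print(readout.get_obs()['ee_pos'])
K=d['intrinsics'];E=d['extrinsics']
for p in([541,-14,85],[536,60,85],[614,65,112],[451,194.5,96]):
    c=E[:3,:3]@np.array(p,float)+E[:3,3]; r=np.hypot(c[0],c[1]); th=np.arctan2(r,c[2]); print(p,K[0,2]+K[0,0]*th*c[0]/r,K[1,2]+K[1,1]*th*c[1]/r)
```

```text
[[371.64829954   0.         326.99588215]
 [  0.         371.64829954 241.08701645]
 [  0.           0.           1.        ]]
[539.84106539 -10.24844528 404.17063317]
[541, -14, 85] 323.36020009994354 229.44928409991033
[536, 60, 85] 410.6087344986166 229.63177837560517
[614, 65, 112] 409.59353895962863 326.05374036347894
[451, 194.5, 96] 564.2256482685023 152.42165386057198
```

View pics/w1.png

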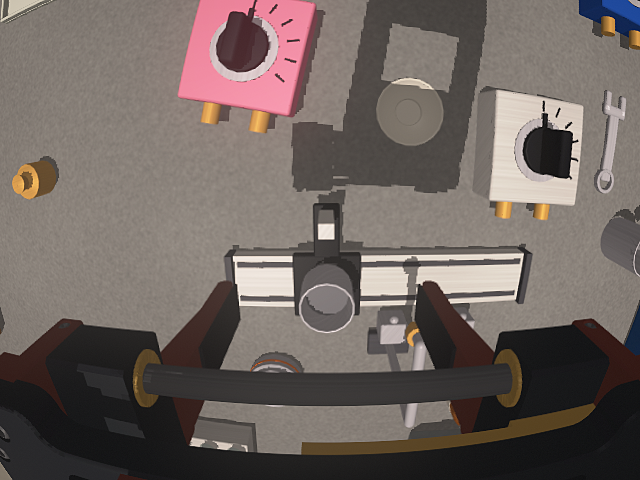

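The wrist view shows the handle top at (327,232), the cup mouth at (327,308), the nozzle tip at about (412,337) and the rail ends at x≈232 and 526. The knob bar is near (557,153).

Run:
```python
from h import *
d=load('w1')
f=lambda u,v,z: onz(d,u,v,z,True).round(1)
print('handle',f(327,232,85),'cup',f(327,308,81),'noz',f(412,337,112))
# handle post blob (bright) 
im=d['pixels'];g=cv2.cvtColor(im,cv2.COLOR_RGB2GRAY)[205:252,312:342]
ys,xs=np.where(g>170);print(xs.min()+312,xs.max()+312,ys.min()+205,ys.max()+205,len(xs))
print('railcorners',f(237,250,18),f(234,303,18),f(526,248,18),f(522,300,18))
```

```text
handle [543.  -10.8  85. ] cup [616.2  -5.9  81. ] noz [625.   69.1 112. ]
318 333 224 238 240
railcorners [ 587.9 -103.6   18. ] [ 651.4 -108.4   18. ] [564.5 220.3  18. ] [630.5 232.9  18. ]
```

Request:
{"op": "step_arm", "data": {
  "targets": [
    [[0.04,0,-0.72,0,0,0,1],[0,0,-0.72,0,0,0,1],[0,0,-0.72,0,0,0,1],[0,0,-0.72,0,0,0,1],[0,0,-0.7,0,0,0,1]]
  ]
}}

```text
t: 2.65
ee_pos: [540.9, -7.8, 224.6]
orientation: [0.112, -3.139, -0.0]
ft_force: [0.1, 0.3, 0.3]
width: 87.7
grasp_force: 0.0
```

Request:
{"op": "step_arm", "data": {
  "targets": [
    [[0,0,0,0,0,0,0],[0,0,0,0,0,0,0],[0,0,0,0,0,0,0],[0,0,0,0,0,0,0],[0,0,0,0,0,0,0]]
  ]
}}

```text
t: 3.28
ee_pos: [541.8, -9.2, 226.4]
orientation: [-0.11, 3.139, -0.0]
ft_force: [-0.0, -0.4, 0.2]
width: 40.9
grasp_force: 0.0
```

Request:
{"op": "step_arm", "data": {
  "targets": [
    [[0,0,0,0,0,0,0],[0,0,0,0,0,0,0],[0,0,0,0,0,0,0],[0,0,0,0,0,0,0],[0,0,0,0,0,0,0]]
  ]
}}

```text
t: 3.9
ee_pos: [541.7, -9.2, 225.7]
orientation: [0.11, -3.14, 0.0]
ft_force: [0.2, -1.0, 2.3]
width: 13.7
grasp_force: 30.0
```

Request:
{"op": "step_arm", "data": {
  "targets": [
    [[-0.018,0.25,0,0,0,0,0],[-0.018,0.25,0,0,0,0,0],[-0.018,0.25,0,0,0,0,0],[-0.018,0.25,0,0,0,0,0],[-0.018,0.25,0,0,0,0,0]]
  ]
}}

```text
t: 4.53
ee_pos: [537.0, 53.9, 225.7]
orientation: [0.112, -3.139, 0.002]
ft_force: [-0.1, -7.2, 1.4]
width: 14.1
grasp_force: 30.0
```

Request:
{"op": "step_arm", "data": {
  "targets": [
    [[-0.003,0.04,0,0,0,0,0],[-0.003,0.04,0,0,0,0,0],[-0.003,0.04,0,0,0,0,0],[0,0,0,0,0,0,0],[0,0,0,0,0,0,0]]
  ]
}}

```text
t: 5.15
ee_pos: [536.6, 59.6, 225.7]
orientation: [0.11, -3.139, -0.001]
ft_force: [-3.0, 4.0, 2.8]
width: 14.0
grasp_force: 30.0
```

Request:
{"op": "step_arm", "data": {
  "targets": [
    [[0,0.02,0,0,0,0,0],[0,0,0,0,0,0,0],[0,0.02,0,0,0,0,0],[0,0,0,0,0,0,0],[0,0,0,0,0,0,0]]
  ]
}}

```text
t: 5.78
ee_pos: [536.6, 61.1, 225.7]
orientation: [0.11, -3.139, 0.001]
ft_force: [-3.1, -3.1, 5.6]
width: 13.9
grasp_force: 30.0
```

Request:
{"op": "step_arm", "data": {
  "targets": [
    [[0,0.02,0,0,0,0,0],[0,0,0,0,0,0,0],[0,0,0,0,0,0,0],[0,0,0,0,0,0,0],[0,0,0,0,0,0,0]]
  ]
}}

```text
t: 6.4
ee_pos: [536.6, 61.7, 225.7]
orientation: [0.11, -3.139, 0.001]
ft_force: [-3.7, -6.5, 5.7]
width: 13.8
grasp_force: 30.0
```

Request:
{"op": "step_arm", "data": {
  "targets": [
    [[0,-0.025,0,0,0,0,0],[0,0,0,0,0,0,0],[0,0,0,0,0,0,1],[0,0,0,0,0,0,1],[0,0,0,0,0,0,1]]
  ]
}}

```text
t: 7.02
ee_pos: [537.0, 61.2, 225.6]
orientation: [-0.11, 3.139, 0.0]
ft_force: [0.4, 0.2, -0.4]
width: 40.5
grasp_force: 0.0
```

Request:
{"op": "step_arm", "data": {
  "targets": [
    [[0,0,0,0,0,0,1],[0,0,0,0,0,0,1],[0,0,0.6,0,0,0,1],[0,0,0.8,0,0,0,1],[0,0,0.8,0,0,0,1]]
  ]
}}

```text
t: 7.65
ee_pos: [536.6, 61.1, 336.7]
orientation: [0.11, -3.139, 0.0]
ft_force: [1.0, 0.5, 0.3]
width: 87.2
grasp_force: 0.0
```

Request:
{"op": "step_arm", "data": {
  "targets": [
    [[-0.4,0.62,0,0,0,-0.1,1],[-0.4,0.62,0,0,0,-0.1,1],[-0.4,0.62,0,0,0,-0.15,1],[-0.4,0.62,0,0,0,0,1],[-0.11,0.19,0,0,0,0,1]]
  ]
}}

```text
t: 8.28
ee_pos: [450.2, 195.7, 335.7]
orientation: [0.075, -3.14, 0.0]
ft_force: [-0.4, -0.4, 0.2]
width: 87.7
grasp_force: 0.0
```

Run:
```python
from h import *
d=snap('wrist','w2');t=snap('top','top2')
print(readout.get_obs()['ee_pos'],readout.get_obs()['orientation'])
K=d['intrinsics'];E=d['extrinsics']
for p in([451,194.5,96],):
    c=E[:3,:3]@np.array(p,float)+E[:3,3]; r=np.hypot(c[0],c[1]); th=np.arctan2(r,c[2]); print(p,K[0,2]+K[0,0]*th*c[0]/r,K[1,2]+K[1,1]*th*c[1]/r)
im=np.zeros((600,800,3),np.uint8)
im[:480,:640]=d['pixels'][:,:,::-1]
c=cv2.resize(t['pixels'][170:250,245:385,::-1],None,fx=2.5,fy=2.5,interpolation=cv2.INTER_CUBIC)
im[400:600,450:800]=c
cv2.imwrite('pics/v2.png',im)
```

```text
[451.01248008 195.18410581 335.78504846] [-7.45175971e-02  3.14040455e+00  2.06972345e-05]
[451, 194.5, 96] 323.9819971983848 263.9111160014348
```

View pics/v2.png

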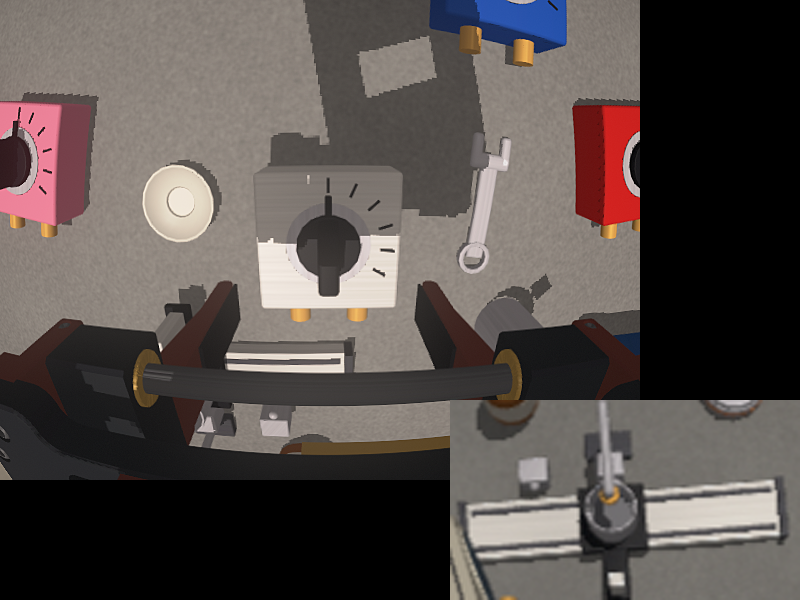

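The bottom-right inset shows the cup directly under the nozzle. In the wrist view the knob disc is centred at about (328.5,246), the pointer sits on the first mark at (328,185), and the bar spans columns 318–339.

Run:
```python
from h import *
d=load('w2');f=lambda u,v,z: onz(d,u,v,z,True).round(1)
print('disc',f(328.5,246,59),'L',f(297,246,59),'R',f(361,246,59),'bar far end top',f(328.5,296,96), f(318,285,96),f(339,285,96))
bc=[f(255,180,50),f(402,176,50),f(396,306,50),f(262,307,50)];print('block',np.mean(bc,0),bc)
print('pointer',f(328,185,50),f(328,210,55))
```

```text
disc [450.9 197.5  59. ] L [452.  174.6  59. ] R [449.8 221.2  59. ] bar far end top [473.3 198.5  96. ] [465.8 191.3  96. ] [465.1 204.9  96. ]
block [453.65  197.875  50.   ] [array([406. , 141.7,  50. ]), array([397.9, 248.5,  50. ]), array([502.3, 254.9,  50. ]), array([508.4, 146.4,  50. ])]
pointer [407.7 195.   50. ] [425.1 195.9  55. ]
```

Request:
{"op": "step_arm", "data": {
  "targets": [
    [[0.01,0.025,-0.4,0,0,0,1],[0,0,-0.5,0,0,0,1],[0,0,-0.5,0,0,0,1],[0,0,-0.4,0,0,0,1],[0,0,0,0,0,0,0]]
  ]
}}

```text
t: 9.0
ee_pos: [451.9, 194.8, 244.5]
orientation: [0.07, -3.138, 0.002]
ft_force: [0.5, 0.0, 0.1]
width: 81.4
grasp_force: 0.0
```

Request:
{"op": "step_arm", "data": {
  "targets": [
    [[0,0,0,0,0,0,0],[0,0,0,0,0,0,0],[0,0,0,0,0,0,0],[0,0,0,0,0,0,0],[0,0,0,0,0,0,0]]
  ]
}}

```text
t: 9.62
ee_pos: [451.7, 195.9, 245.9]
orientation: [-0.072, 3.141, 0.0]
ft_force: [0.7, 0.3, -0.1]
width: 31.4
grasp_force: 0.0
```

Request:
{"op": "step_arm", "data": {
  "targets": [
    [[0,0,0,0,0,0,0],[0,0,0,0,0,0,0],[0,0,0,0,0,0,0],[0,0,0,0,0,0,0],[0,0,0,0,0,0,0]]
  ]
}}

```text
t: 10.25
ee_pos: [451.7, 196.2, 245.7]
orientation: [-0.072, 3.141, 0.001]
ft_force: [-1.9, 5.4, -0.3]
width: 13.8
grasp_force: 30.0
```

Run:
```python
from h import *
o=readout.get_obs();print({k:np.round(o[k],2) for k in('t','ee_pos','orientation','ft_force','moment','width','grasp_force')})
```

```text
{'t': np.float64(10.25), 'ee_pos': array([451.67, 196.21, 245.67]), 'orientation': array([-0.07,  3.14,  0.  ]), 'ft_force': array([-1.87,  5.43, -0.31]), 'moment': array([0.92, 0.28, 0.11]), 'width': np.float64(13.81), 'grasp_force': np.float64(29.99)}
```

Request:
{"op": "step_arm", "data": {
  "targets": [
    [[0,0.02,0,0,0,-0.5,0],[0,0,0,0,0,-1,0],[0,0,0,0,0,-1,0],[0,0,0,0,0,-1,0],[0,0,0,0,0,-1,0]]
  ]
}}

```text
t: 10.88
ee_pos: [451.8, 196.9, 245.7]
orientation: [0.426, 3.113, 0.0]
ft_force: [-0.5, 3.1, -1.0]
width: 13.8
grasp_force: 30.0
```

Request:
{"op": "step_arm", "data": {
  "targets": [
    [[0,0,0,0,0,-1,0],[0,0,0,0,0,-1,0],[0,0,0,0,0,-1,0],[0,0,0,0,0,-1,0],[0,0,0,0,0,-1,0]]
  ]
}}

```text
t: 11.5
ee_pos: [452.0, 197.4, 245.7]
orientation: [0.96, 2.991, 0.002]
ft_force: [0.6, 6.3, -2.2]
width: 13.7
grasp_force: 30.0
```

```bash
cat > s.py <<'E'
from h import *
from scipy.spatial.transform import Rotation as R
o=readout.get_obs();y=R.from_rotvec(o['orientation']).as_matrix()[:,1]
if y[1]<0 and abs(y[1])>.2: y=-y
print({k:np.round(o[k],2) for k in('t','ee_pos','ft_force','moment','width','grasp_force')},'yaw',np.degrees(np.arctan2(-y[0],y[1])),'q6',o['qpos'][5])
E
python3 s.py
```

```text
{'t': np.float64(11.5), 'ee_pos': array([451.95, 197.37, 245.67]), 'ft_force': array([ 0.65,  6.32, -2.16]), 'moment': array([0.98, 0.04, 0.15]), 'width': np.float64(13.75), 'grasp_force': np.float64(29.99)} yaw -35.591014313508715 q6 -0.5629723347470039
```

Request:
{"op": "step_arm", "data": {
  "targets": [
    [[0,0.015,0,0,0,-1,0],[0,0,0,0,0,-1,0],[0,0,0,0,0,-1,0],[0,0,0,0,0,-1,0],[0,0,0,0,0,-1,0]]
  ]
}}

```text
t: 12.12
ee_pos: [452.3, 197.9, 245.7]
orientation: [1.464, 2.778, 0.002]
ft_force: [2.9, 4.0, -2.9]
width: 13.8
grasp_force: 30.0
```

Request:
{"op": "step_arm", "data": {
  "targets": [
    [[0,0,0,0,0,-1,0],[0,0,0,0,0,-1,0],[0,0,0,0,0,-1,0],[0,0,0,0,0,-0.5,0],[0,0,0,0,0,0,0]]
  ]
}}

```text
t: 12.75
ee_pos: [452.6, 198.1, 245.7]
orientation: [1.789, 2.581, 0.004]
ft_force: [3.9, 4.9, -4.6]
width: 13.7
grasp_force: 30.0
```

```bash
python3 s.py
python3 - <<'E'
from h import *
w=snap('wrist','w3');t=snap('top','top3')
im=np.zeros((600,800,3),np.uint8)
im[:300,:400]=cv2.resize(t['pixels'][245:305,225:305,::-1],None,fx=5,fy=5,interpolation=cv2.INTER_CUBIC)
im[300:,:400]=cv2.resize(w['pixels'][150:450,120:520,::-1],(400,300))
s=get_image('scene')['pixels']
im[:300,400:]=cv2.resize(s[180:255,310:410,::-1],None,fx=4,fy=4,interpolation=cv2.INTER_CUBIC)
cv2.imwrite('pics/v3.png',im)
E
```

```text
{'t': np.float64(12.75), 'ee_pos': array([452.55, 198.08, 245.69]), 'ft_force': array([ 3.87,  4.91, -4.55]), 'moment': array([ 0.58, -0.4 ,  0.35]), 'width': np.float64(13.68), 'grasp_force': np.float64(29.99)} yaw -69.45762946785547 q6 0.02984280502332546
```

View pics/v3.png

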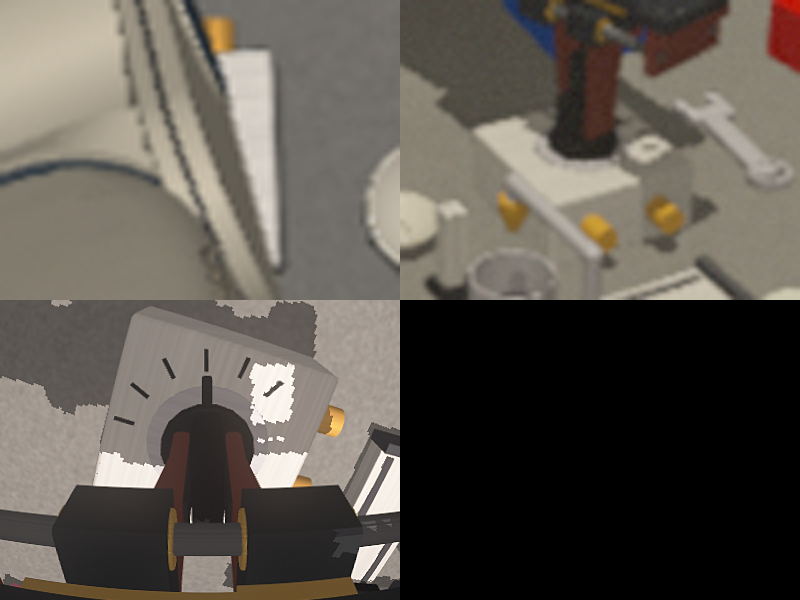

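The wrist view in the lower left shows the pointer at (206,390), in line with the fourth of the six marks at (206,360). Counting the first mark as rest, that is the third click, and the bar is still between the pads. I'll hold briefly and then hand in.

Request:
{"op": "step_arm", "data": {
  "targets": [
    [[0,0,0,0,0,0,0],[0,0,0,0,0,0,0],[0,0,0,0,0,0,0],[0,0,0,0,0,0,0],[0,0,0,0,0,0,0]]
  ]
}}

```text
t: 13.52
ee_pos: [452.6, 198.1, 245.7]
orientation: [1.788, 2.581, 0.004]
ft_force: [3.8, 4.8, -5.6]
width: 13.8
grasp_force: 30.0
```

```bash
python3 s.py
python3 - <<'E'
from h import *
a=load('w3')['pixels'].astype(int);b=get_image('wrist')['pixels'].astype(int)
print('pointer-area change',np.abs(a-b)[200:260,300:350].mean())
if np.abs(a-b)[200:260,300:350].mean()<6: print(ctrl.close_job())
E
```

```text
{'t': np.float64(13.52), 'ee_pos': array([452.58, 198.08, 245.68]), 'ft_force': array([ 3.76,  4.8 , -5.65]), 'moment': array([ 0.65, -0.36,  0.28]), 'width': np.float64(13.85), 'grasp_force': np.float64(29.99)} yaw -69.43477548278402 q6 0.029446748834970372
pointer-area change 0.6144444444444445
the job is handed in; nothing more can be done
None
```

I handed the job in at about 13.5 s: the carrier is clicked in with the cup under the nozzle, and the knob is gripped and steady at the third stop.

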